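# Fit a new solenoid coil on the saw's air valve and snap its cap on

### The arm

A 6-joint arm with a two-finger parallel gripper is mounted at the origin on the work surface. World frame = base frame: x ahead of the robot, y to its left, z up, the work surface at z = 0. Lengths are in m, angles in rad, forces in N, time in s.
With the tool pointing down it reaches from about 0.325 to 0.75 m from the base axis. Payload 7.6 kg.
Tool frame: the origin (TCP) lies between the finger pads; the fingertips stand 17 mm ahead of it and the grasp point (between the pads) lies 2 mm behind it (r.tcp_to_tips is the distance from the TCP to the fingertips, in m); z points along the fingers, y is the line along which they close (so a half turn about z gives the same grasp; the last joint's range is limited). The gripper opens to 85 mm and grips with 20 to 120 N. Pads are 22 mm wide; open, the fingers measure 114 mm over their backs; the gripper's body (76 mm by 85 mm) begins 54 mm behind the grasp point. The pads swing forward as they close: fully open they stand 13 mm farther back than shut.
Start: joints at [-0.07, 0.052, 1.401, -0, 1.689, -0.07], TCP at [0.525, 0, 0.248] pointing down, gripper open.
Joint ranges: [-2.9, 2.9], [-0.91, 2.17], [0.12, 2.37], [-1.06, 4.2], [0.26, 2.73], [-2.93, 2.93]. Speed limits (rad/s): [2.57, 2.57, 3.01, 3.14, 3.14, 3.14].

### API

Orientations are given as a 3x3 rotation matrix whose columns are the frame's x, y, z axes.
In Python, from cell import r, imaging gives the robot as it stands.
- The arm moves only by the tool send_rows, never from a script. Its argument "series" is a list of rows, each a list of 7 numbers: the shift along the tool's x, y, z normalised to -1 to 1, where 1 is 300 mm, then the turn, a rotation vector about the tool's x, y, z normalised to -1 to 1, where 1 is pi rad, then the opening, from 0 (shut) to 1 (fully open). A call has 1 to 8 rows; each row is the pose to reach, as a shift and turn from the pose commanded when the call began, along the tool's axes at that moment, turning the shorter way round; what a row does not reach only later rows make up. A row lasts 1/12 s, in which the tool goes at most 41.7 mm and 7.16 degrees, less where a joint would pass 70% of its speed; a pose out of reach is approached as far as the arm can. A call with a number of a shift or a turn outside -1 to 1 is refused whole. A call with a gripper value outside its range is refused whole. The fingers move at their own pace and stop on an object; "newtons" is the grip in N (left out, the last holds). Time passes only in rows, so rows that repeat a pose let the fingers close. It gives the time, the measured TCP pose, the force, the opening and the grip force at its end, in the units of the state.
- r.observe(): the state, without advancing time (a new reading comes with each control period).
- imaging.get_image(name): name is "scene" or "side" or "wrist"; returns a dict with "pixels" (384x512x3 uint8, red, green, blue), "fx", "fy", "cx", "cy" (pixels), "position" and "rotation" of the camera in the world; the wrist camera has in their place "T_tool_cam" (4x4, takes a point from camera to tool coordinates, whose origin is the TCP and whose axes are the flange's). Camera axes: x right, y down, z forward; pixel columns grow to the right and rows downward; lengths in m; the calibration is good to about 2 mm. A picture is of the moment at which its call begins: read the wrist's pose just before it. There is no depth.
- r.hand_in(): hands the job in; it is judged then, once.
The state is a dict: "time": time; "q": joint angles; "dq": joint speeds; "tau": joint torques, N m; "position": TCP position; "orientation": TCP orientation; "force": force on the tool from outside, world axes, zero at the start; "wrist_torque": the same for the moment, N m; "opening": opening from 0.0 (shut) to 1.0 (fully open); "grasp_force": force on a finger pad.
Only numpy, scipy, OpenCV 4.12 (cv2) and the standard library are available. Lean on these libraries where they do the work, as an engineer would, in place of code of your own. Each camera call takes 0.05 s, during which the arm holds its last target. There are 200 camera calls.

### The job

Slide the copper coil with blue flanges up off its spindle, put it over the steel stem of the grey air valve so that it sits flat on the block, then press the red snap cap down over the tip of the stem until it clicks, and keep pressing past the click until the cap is fully home on the coil. Finish while still holding a firm push (about 10 N) down on the cap; do not let go of it or lift off. Leave the black coil, the wrench and the oil bottle where they are.

Things in the scene. Friction and masses are not known exactly. Their poses are not given: they have to be found in the camera images.
- coil_new: New coil, loose, about 0.26 kg: copper winding between two blue flanges; a ring 44 mm across, 36 mm high, with a 23 mm bore right through. Origin: centre of its underside, z up along the bore. It starts over the spindle of stand_a, on the stand's disc (origin 12 mm above the table). Its turn about z does not matter.
- coil_old: The black coil with grey flanges, same size as the copper one, on the other stand's spindle. Leave alone. Origin: centre of its underside.
- cap: Red snap cap, loose, about 30 g: cylinder 32 mm across, 30 mm high, flat closed top, standing mouth down on the pad (origin 12 mm above the table). Origin: centre of its underside (the mouth), z up. The mouth is a 15 mm hole in a 3 mm thick lip; above it hollow, 23 mm across, to 20 mm height; the top 10 mm are solid. Its turn does not matter.
- valve: Grey air valve, fixed: base plate 90 x 70 x 8 mm, block 70 x 56 mm with its top 45 mm above the table, ports on its +y and -y sides reaching 54 mm out at 24 mm height. Origin: under the centre, on the stem axis; z up. The steel stem on the block is 20 mm across for 30 mm, narrows over 4 mm to a 13 mm tip, tapered at the end to 7 mm, and ends 52.5 mm above the block.
- stem_foot (a point): Point on the stem axis at the block's top (45 mm above the table): the coil's origin lies here when seated.
- cap_seat (a point): Stem axis, 81 mm above the table, level with the seated coil's top: the cap's origin when fully home. Four sprung catches bulge from the tip to 20 mm across, widest 6.5 mm above here; the coil passes them freely. The cap's lip meets them 10 mm above home; the push rises to 8 to 12 N at 6 mm, falls, then at 3 mm they click out and tug the cap down; the last 1 mm is free until it meets the coil.
- stand_a: Fixed spindle stand: wooden disc 90 mm across, 12 mm thick, with an upright steel spindle 16 mm across (tapered at the end) whose tip is 85 mm above the table. Origin: under the centre, on the spindle axis.
- stand_b: A second stand, same as stand_a.
- pad: Fixed plywood pad 100 x 100 x 12 mm on which the cap starts. Origin: centre of its underside.
- wrench: Loose steel wrench, 160 mm long, lying on the table. Leave alone. Origin near the middle of its underside.
- oil: Loose yellow bottle with a red lid, 52 mm across, 110 mm high, upright. Leave alone. Origin: centre of its underside.

How it is judged:
By the outcome, as a careful person would: the job done as asked, in the order asked, and still so for the second after the job is handed in, while the arm keeps its last pose, push and grip.
It also fails if it takes over 72 s, if anything falls off the work surface, if the arm or the gripper's body presses on something with over 40 N, if the wrist force passes 120 N, or if a joint passes its speed limit or range.

## Working session

There is one attempt and no reset: what is moved stays moved. The work goes in short steps, Python scripts to look and compute and a tool call to move; the robot and the scene stay as the last step left them, time stands still between calls to the robot, and variables do not carry over. Pictures are saved under pics/ and viewed, at most 12 in all, crops included, and the job is handed in when it is done.

Besides the shell and the picture viewer there is one more tool, called after "Request:" as name(argument=value, ...) on one line, values as JSON. send_rows: Moves the arm, as the interface text tells. Its arguments: {"type":"object","properties":{"series":{"type":"array","items":{"type":"array","items":{"type":"number"}}},"newtons":{"type":"number"}},"required":["series"]}

```bash
mkdir -p pics; ls
cat > h.py <<'E'
import numpy as np, cv2
from cell import r, imaging
def grab(n,fn=None):
    s=r.observe(); im=imaging.get_image(n)
    if n=="wrist":
        T=np.eye(4);T[:3,:3]=np.array(s["orientation"]);T[:3,3]=s["position"]
        C=T@np.array(im["T_tool_cam"]); im["position"]=C[:3,3]; im["rotation"]=C[:3,:3]
    if fn: cv2.imwrite("pics/"+fn,im["pixels"][:,:,::-1])
    return im
def ray(im,u,v):
    d=np.array(im["rotation"])@np.array([(u-im["cx"])/im["fx"],(v-im["cy"])/im["fy"],1]); return np.array(im["position"]),d/np.linalg.norm(d)
def onplane(im,u,v,z):
    p,d=ray(im,u,v); return p+d*(z-p[2])/d[2]
def proj(im,P):
    c=np.array(im["rotation"]).T@(np.array(P)-im["position"]); return im["fx"]*c[0]/c[2]+im["cx"],im["fy"]*c[1]/c[2]+im["cy"]
def two(a,b):
    (p,d),(q,e)=a,b; A=np.stack([d,-e],1); t=np.linalg.lstsq(A,q-p,rcond=None)[0]
    x,y=p+d*t[0],q+e*t[1]; return (x+y)/2,np.linalg.norm(x-y)
E
python3 - <<'E'
from h import *
s=r.observe();print(s["position"],np.round(s["orientation"],3),s["opening"],s["time"],s["force"])
ims=[grab(n) for n in("scene","side","wrist")]
for i in ims: print(np.round(i["position"],3),np.round(i["rotation"],3).tolist(),i["fx"])
cv2.imwrite("pics/a.png",ims[0]["pixels"][:,:,::-1]);cv2.imwrite("pics/b.png",ims[1]["pixels"][:,:,::-1])
E
```

```text
pics
[5.24714268e-01 3.95687211e-05 2.47474585e-01] [[-0.     1.    -0.002]
 [ 1.     0.     0.   ]
 [ 0.    -0.002 -1.   ]] 1.0000920141647922 0.0 [ 1.13885303 -0.71985883 -0.20380192]
[1.15  0.129 0.776] [[-0.256, 0.738, -0.624], [0.967, 0.193, -0.169], [-0.004, -0.647, -0.763]] 453.5256478558899
[0.327 0.631 0.576] [[-0.909, -0.26, 0.325], [-0.415, 0.53, -0.739], [0.02, -0.807, -0.59]] 411.66304126117336
[0.524 0.082 0.374] [[1.0, 0.001, -0.002], [0.0, -0.947, -0.322], [-0.002, 0.322, -0.947]] 300.3690863099212
```

View pics/a.png

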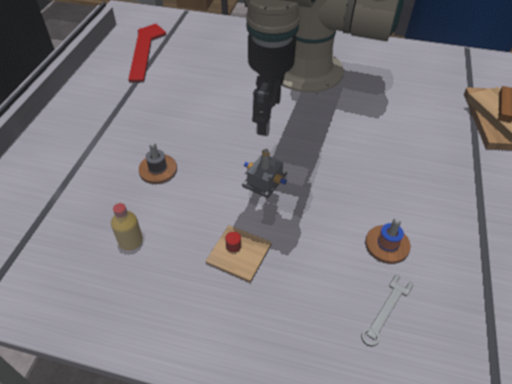

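View pics/b.png

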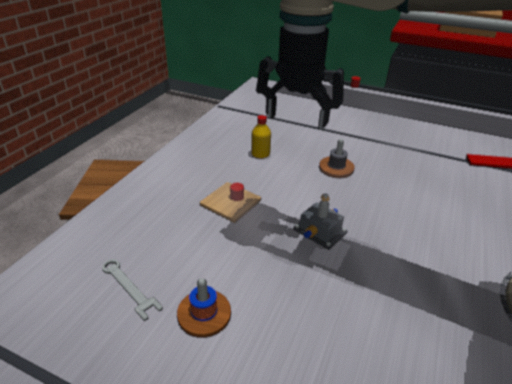

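The scene view shows the copper coil on stand_a at about (391,238), the cap on its pad at (234,241), and the valve at (265,172) with its stem tip near (266,154). In the side view they are at (203,300), (237,191) and (322,220), with the tip near (325,198).

Run:
```python
from h import *
S=grab("scene");D=grab("side")
def mask(im,lo,hi,box):
    h=cv2.cvtColor(im["pixels"],cv2.COLOR_RGB2HSV); m=cv2.inRange(h,lo,hi); k=np.zeros_like(m);x0,y0,x1,y1=box;k[y0:y1,x0:x1]=m[y0:y1,x0:x1];return k
def bb(m): 
    x,y,w,h=cv2.boundingRect(m); M=cv2.moments(m,True); return (x,y,w,h),(M['m10']/M['m00'],M['m01']/M['m00'])
for nm,im,cb,rb,wb in(("scene",S,(370,215,415,260),(215,225,250,260),(360,215,420,265)),("side",D,(180,275,230,325),(222,175,250,205),(170,280,240,340))):
    blue=mask(im,(110,120,60),(130,255,255),cb); b,c=bb(blue); print(nm,"blue",b,c)
    red=mask(im,(0,170,60),(6,255,255),rb)|mask(im,(174,170,60),(180,255,255),rb); b2,c2=bb(red); print("red",b2,c2)
    print("cap at mid z.027",onplane(im,b2[0]+b2[2]/2-.5,b2[1]+b2[3]/2-.5,.027))
    wood=mask(im,(5,100,40),(16,255,255),wb); b3,c3=bb(wood); print("wood",b3); print("disc z.008",onplane(im,b3[0]+b3[2]/2-.5,b3[1]+b3[3]/2-.5,.008))
t=[]
for im,b,f in((S,(235,140,300,205),"a2"),(D,(290,185,355,250),"b2")):
    x0,y0,x1,y1=b; t.append(cv2.resize(im["pixels"][y0:y1,x0:x1],None,fx=6,fy=6,interpolation=cv2.INTER_CUBIC))
cv2.imwrite("pics/c.png",np.hstack(t)[:,:,::-1])
```

```text
scene blue (381, 224, 22, 18) (391.4234693877551, 233.47448979591837)
red (227, 233, 13, 11) (233.07894736842104, 237.68421052631578)
cap at mid z.027 [ 0.65109627 -0.0355678   0.027     ]
wood (366, 226, 44, 37)
disc z.008 [0.57312287 0.26835485 0.008     ]
side blue (189, 286, 27, 35) (202.67313019390582, 299.01939058171746)
red (232, 184, 11, 5) (237.68421052631578, 186.02631578947367)
cap at mid z.027 [ 0.66672124 -0.0540266   0.027     ]
wood (177, 292, 54, 45)
disc z.008 [0.56757241 0.27135194 0.008     ]
```

View pics/c.png

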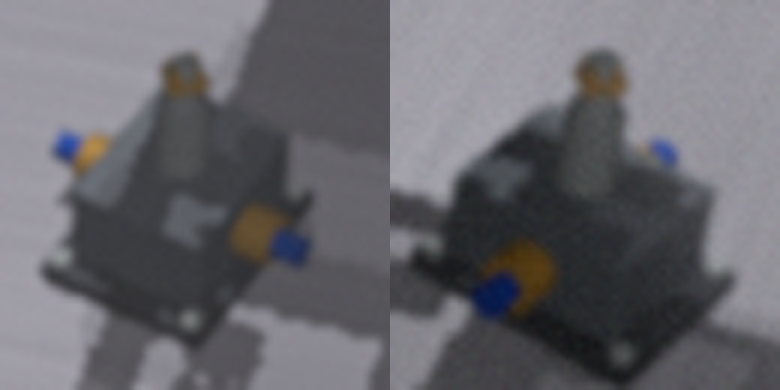

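The crops show the stem upright. The brass catches are centred at scene (265.8,153.3) and side (325,198).

Run:
```python
from h import *
S=grab("scene");D=grab("side");W=grab("wrist","w0.png")
print(two(ray(S,265.8,153.3),ray(D,325,198)),"expect z .0875")
print(two(ray(S,265.8,149),ray(D,325,193.7)),"expect z .0975")
print("cap",two(ray(S,233.2,237),ray(D,237.5,186.5)),"z~.042")
P=two(ray(S,265.8,153.3),ray(D,325,198))[0]
a=onplane(S,235+68/6,140+150/6,.024);b=onplane(S,235+290/6,140+247/6,.024);print("ports",a,b,(a+b)/2)
print("wrist proj",proj(W,P),r.tcp_to_tips)
```

```text
(array([ 0.45671966, -0.01639609,  0.08697902]), np.float64(0.003766474419673259)) expect z .0875
(array([ 0.45714194, -0.01606418,  0.09869336]), np.float64(0.001207624513107842)) expect z .0975
cap (array([ 0.65666525, -0.03388752,  0.04073771]), np.float64(0.0026887257241395082)) z~.042
ports [ 0.44442624 -0.06280695  0.024     ] [0.47216849 0.03010248 0.024     ] [ 0.45829736 -0.01635224  0.024     ]
wrist proj (np.float64(194.5288570714916), np.float64(196.22809964896837)) 0.017
```

View pics/w0.png

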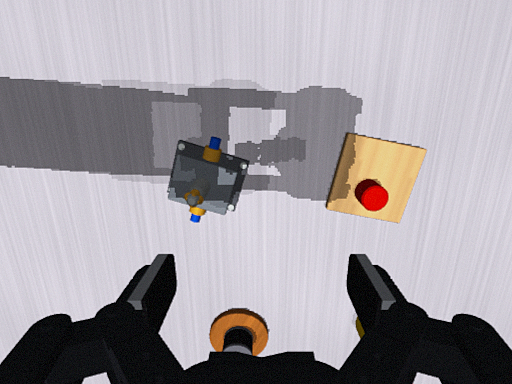

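Request:
send_rows(series=[[0.13, 0.02, 0, 0, 0, 0, 1], [0.26, 0.04, 0, 0, 0, 0, 1], [0.39, 0.07, 0, 0, 0, 0, 1], [0.52, 0.09, 0, 0, 0, 0, 1], [0.65, 0.11, 0, 0, 0, 0, 1], [0.78, 0.13, 0, 0, 0, 0, 1], [0.9, 0.15, 0, 0, 0, 0, 1], [0.9, 0.15, 0, 0, 0, 0, 1]])

```text
time: 1.07
position: [0.5693, 0.2759, 0.2466]
orientation: [[-0.006, 1.0, -0.002], [1.0, 0.006, 0.001], [0.001, -0.002, -1.0]]
force: [-0.4, -0.8, 0.1]
opening: 0.997
grasp_force: 0.0
```

The wrist view has the stem tip at about (195,198), which matches the projected (194.5,196). The cap is at (373,195) on its pad, and stand_b is at the bottom. Next I measure the coil from above.

```bash
cat > coil.py <<'E'
from h import *
W=grab("wrist","w1.png");h=cv2.cvtColor(W["pixels"],cv2.COLOR_RGB2HSV)
m=cv2.inRange(h,(110,120,60),(130,255,255)); m=cv2.morphologyEx(m,cv2.MORPH_CLOSE,np.ones((5,5)))
c=max(cv2.findContours(m,cv2.RETR_EXTERNAL,cv2.CHAIN_APPROX_NONE)[0],key=cv2.contourArea);print(cv2.boundingRect(c),cv2.contourArea(c))
e=cv2.fitEllipse(cv2.convexHull(c));print(e, "top z.048",onplane(W,*e[0],.048))
for z,n in((.012,"wood"),):
    w=cv2.inRange(h,(5,100,40),(18,255,255)); c=max(cv2.findContours(w,cv2.RETR_EXTERNAL,cv2.CHAIN_APPROX_NONE)[0],key=cv2.contourArea); e=cv2.fitEllipse(cv2.convexHull(c));print(n,e,onplane(W,*e[0],z))
print(r.observe()["position"])
E
python3 coil.py
```

```text
(243, 154, 39, 44) 1240.5
((261.43768310546875, 176.2267303466797), (38.3809700012207, 44.23197555541992), 177.16751098632812) top z.048 [0.56834194 0.27049351 0.048     ]
wood ((261.5804138183594, 169.34242248535156), (70.61540985107422, 71.54720306396484), 93.16925811767578) [0.56845015 0.26955519 0.012     ]
[0.56949664 0.2730998  0.24692063]
```

View pics/w1.png

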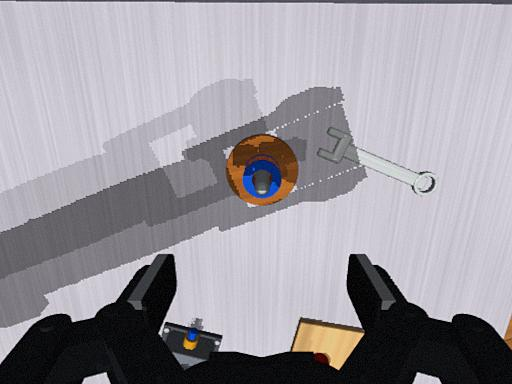

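The coil's top centre is at about (0.568, 0.271), and the disc centre agrees at (0.5685, 0.2696). Nothing blocks the fingers, so I'm descending in stages.

Request:
send_rows(series=[[0, 0, 0.12, 0, 0, 0, 1], [0, 0, 0.24, 0, 0, 0, 1], [0, 0, 0.35, 0, 0, 0, 1], [0, 0, 0.35, 0, 0, 0, 1], [0, 0, 0.35, 0, 0, 0, 1]])

```text
time: 1.53
position: [0.5694, 0.2688, 0.1422]
orientation: [[0.001, 1.0, -0.003], [1.0, -0.001, -0.002], [-0.002, -0.003, -1.0]]
force: [0.5, 0.3, 1.1]
opening: 1.001
grasp_force: 0.0
```

```bash
python3 coil.py; python3 -c "
from h import *
W=grab('wrist');s=r.observe();p=np.array(s['position']);print(proj(W,p),proj(W,p-[0,0,.01]),p,np.round(s['orientation'],4))"
```

```text
(235, 169, 55, 62) 1733.0
((261.666259765625, 200.68287658691406), (55.731327056884766, 64.13380432128906), 178.87745666503906) top z.048 [0.56868338 0.27164099 0.048     ]
wood ((261.77276611328125, 188.48410034179688), (95.52912902832031, 98.75334167480469), 92.29076385498047) [0.5686764 0.2701979 0.012    ]
[0.57059889 0.26948943 0.1451085 ]
(np.float64(263.8969246655612), np.float64(273.28192026762565)) (np.float64(263.72050848912176), np.float64(262.1882187280487)) [0.57124481 0.26989698 0.14660907] [[ 6.0e-04  1.0e+00  4.1e-03]
 [ 1.0e+00 -7.0e-04  1.5e-03]
 [ 1.5e-03  4.1e-03 -1.0e+00]]
```

Request:
send_rows(series=[[0.007, -0.003, 0.1, 0, 0, 0, 1], [0.007, -0.003, 0.2, 0, 0, 0, 1], [0.007, -0.003, 0.28, 0, 0, 0, 1], [0.007, -0.003, 0.33, 0, 0, 0, 1], [0.007, -0.003, 0.358, 0, 0, 0, 1], [0.007, -0.003, 0.358, 0, 0, 0, 1], [0.007, -0.003, 0.358, 0, 0, 0, 1]])

```text
time: 2.22
position: [0.5704, 0.2725, 0.0383]
orientation: [[0.0, 1.0, 0.003], [1.0, -0.0, 0.001], [0.001, 0.003, -1.0]]
force: [-0.4, -0.2, 0.9]
opening: 0.997
grasp_force: 0.0
```

Request:
send_rows(series=[[0, 0, 0, 0, 0, 0, 0.2], [0, 0, 0, 0, 0, 0, 0.2], [0, 0, 0, 0, 0, 0, 0.2], [0, 0, 0, 0, 0, 0, 0.2], [0, 0, 0, 0, 0, 0, 0.2], [0, 0, 0, 0, 0, 0, 0.2], [0, 0, 0, 0, 0, 0, 0.2], [0, 0, 0, 0, 0, 0, 0.2]], newtons=40)

```text
time: 2.88
position: [0.5696, 0.2724, 0.0374]
orientation: [[-0.0, 1.0, 0.002], [1.0, 0.0, 0.001], [0.001, 0.002, -1.0]]
force: [-1.1, -1.7, 6.4]
opening: 0.504
grasp_force: 40.8
```

Request:
send_rows(series=[[0, 0, -0.02, 0, 0, 0, 0.2], [0, 0, -0.06, 0, 0, 0, 0.2], [0, 0, -0.12, 0, 0, 0, 0.2], [0, 0, -0.19, 0, 0, 0, 0.2], [0, 0, -0.27, 0, 0, 0, 0.2], [0, 0, -0.36, 0, 0, 0, 0.2], [0, 0, -0.4, 0, 0, 0, 0.2], [0, 0, -0.4, 0, 0, 0, 0.2]])

```text
time: 3.55
position: [0.5706, 0.2727, 0.1604]
orientation: [[-0.0, 1.0, 0.007], [1.0, 0.0, 0.003], [0.003, 0.007, -1.0]]
force: [0.7, -0.1, -3.8]
opening: 0.502
grasp_force: 41.4
```

Run:
```python
from h import *
s=r.observe();print(s["position"],s["opening"],s["force"])
W=grab("wrist","w2.png");S=grab("side")
t=cv2.resize(S["pixels"][200:340,150:300],None,fx=3,fy=3)
a=np.zeros((420,512+450,3),np.uint8);a[:384,:512]=W["pixels"];a[:420,512:]=t
cv2.imwrite("pics/d.png",cv2.resize(a,None,fx=.83,fy=.83)[:,:,::-1])
```

```text
[0.57056103 0.27274156 0.16044381] 0.5020656160314558 [ 0.7480803  -0.14759127 -3.80582263]
```

View pics/d.png

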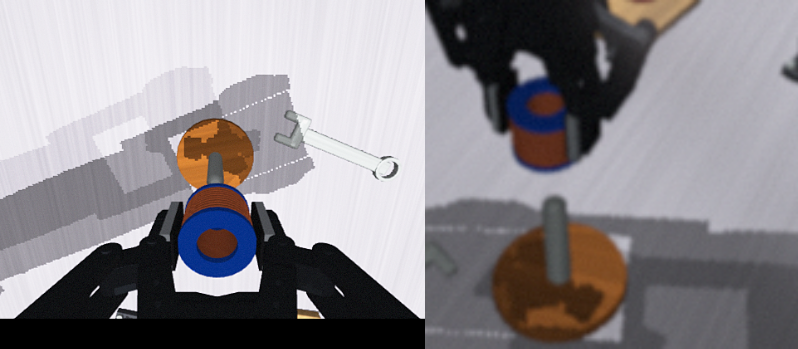

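The coil is held upright, with its top ring centred near wrist pixel (261,293). Next I measure its offset from the tool.

```bash
cat > held.py <<'E'
from h import *
s=r.observe();W=grab("wrist");p=np.array(s["position"])
h=cv2.cvtColor(W["pixels"],cv2.COLOR_RGB2HSV);m=cv2.inRange(h,(110,120,40),(130,255,255))
c=max(cv2.findContours(m,cv2.RETR_CCOMP,cv2.CHAIN_APPROX_NONE)[0],key=cv2.contourArea);print(cv2.boundingRect(c))
x=cv2.fitEllipse(cv2.convexHull(c)); zt=p[2]+.0106
print(x,"centre-tcp",onplane(W,*x[0],zt)-p)
R=s["orientation"];d=[proj(W,p+[0.022*k,0,.0106]) for k in(-1,1)];print("flange 44mm expected px",d)
cs,hi=cv2.findContours(m,cv2.RETR_CCOMP,cv2.CHAIN_APPROX_NONE)
for c,q in zip(cs,hi[0]):
    if q[3]>=0 and cv2.contourArea(c)>200: e=cv2.fitEllipse(c);print("hole",e,onplane(W,*e[0],zt)-p)
E
python3 held.py
```

```text
(214, 249, 96, 85)
((261.1055603027344, 291.5127258300781), (84.5344467163086, 96.37796783447266), 88.8794937133789) centre-tcp [-0.00067726 -0.0032178   0.0106    ]
flange 44mm expected px [(np.float64(213.92704046950774), np.float64(285.453943184181)), (np.float64(311.30505308686475), np.float64(285.5620430036861))]
hole ((261.10205078125, 292.86090087890625), (36.393653869628906, 49.495140075683594), 90.01972198486328) [-0.00067871 -0.00394682  0.0106    ]
```

Request:
send_rows(series=[[-0.08, -0.05, 0, 0, 0, 0, 0.2], [-0.19, -0.11, 0, 0, 0, 0, 0.2], [-0.3, -0.17, 0, 0, 0, 0, 0.2], [-0.41, -0.235, 0, 0, 0, 0, 0.2], [-0.52, -0.3, 0, 0, 0, 0, 0.2], [-0.61, -0.35, 0, 0, 0, 0, 0.2], [-0.66, -0.376, 0, 0, 0, 0, 0.2], [-0.66, -0.376, 0, 0, 0, 0, 0.2]])

```text
time: 4.37
position: [0.4542, 0.0716, 0.1539]
orientation: [[0.003, 1.0, -0.004], [1.0, -0.003, -0.001], [-0.001, -0.004, -1.0]]
force: [0.2, 1.0, -3.1]
opening: 0.502
grasp_force: 41.7
```

Request:
send_rows(series=[[0, 0, 0, 0, 0, 0, 0.2], [0, 0, 0, 0, 0, 0, 0.2], [0, 0, 0, 0, 0, 0, 0.2]])

```text
time: 4.62
position: [0.4563, 0.0748, 0.1552]
orientation: [[-0.001, 1.0, -0.001], [1.0, 0.001, 0.0], [0.0, -0.001, -1.0]]
force: [0.1, -0.1, -3.2]
opening: 0.501
grasp_force: 41.7
```

```bash
python3 held.py
python3 - <<'E'
from h import *
s=r.observe();print(s["position"],np.round(s["orientation"],4).tolist())
W=grab("wrist");P=np.array([.457,-.0163,.0975]);u,v=map(int,proj(W,P));print(u,v)
x0,y0=max(u-60,0),max(v-60,0)
t=cv2.resize(W["pixels"][y0:y0+120,x0:x0+120],None,fx=5,fy=5,interpolation=cv2.INTER_CUBIC)
print("crop origin",x0,y0);cv2.imwrite("pics/e.png",t[:,:,::-1])
E
```

```text
(214, 249, 96, 85)
((261.1347961425781, 291.54461669921875), (84.61409759521484, 96.09864044189453), 89.2120590209961) centre-tcp [-0.00065414 -0.00323813  0.0106    ]
flange 44mm expected px [(np.float64(213.91435493054368), np.float64(285.3912724819584)), (np.float64(311.293305433932), np.float64(285.61290826528904))]
hole ((261.0987243652344, 292.8304138183594), (36.273704528808594, 49.44619369506836), 90.13045501708984) [-0.00066984 -0.00393326  0.0106    ]
[0.45637356 0.07480965 0.15528043] [[-0.0011, 1.0, -0.0011], [1.0, 0.0011, 0.0001], [0.0001, -0.0011, -1.0]]
262 332
crop origin 202 272
```

View pics/e.png

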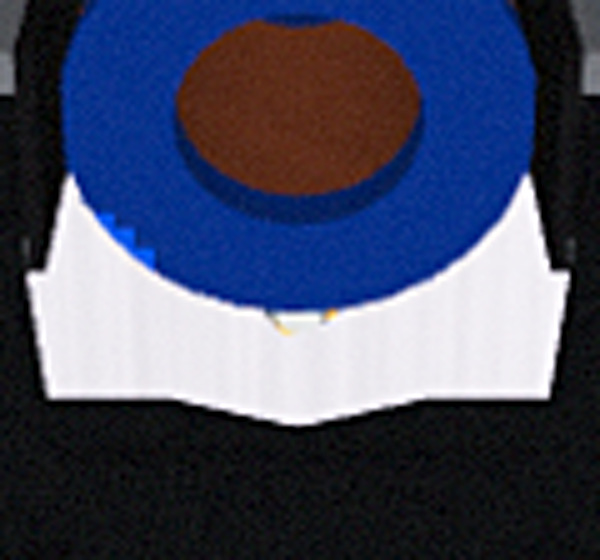

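I had the image direction backwards: image down is −y, so here the stem is hidden behind the coil. I'll hover on the −y side instead. The coil's underside at 0.130 clears the tip at 0.0975.

Request:
send_rows(series=[[-0.08, 0, 0, 0, 0, 0, 0.2], [-0.2, 0, 0, 0, 0, 0, 0.2], [-0.32, 0, 0, 0, 0, 0, 0.2], [-0.44, 0, 0, 0, 0, 0, 0.2], [-0.54, 0, 0, 0, 0, 0, 0.2], [-0.6, 0, 0, 0, 0, 0, 0.2], [-0.6, 0, 0, 0, 0, 0, 0.2], [-0.6, 0, 0, 0, 0, 0, 0.2]])

```text
time: 5.38
position: [0.4564, -0.1061, 0.1556]
orientation: [[0.001, 1.0, -0.0], [1.0, -0.001, 0.001], [0.001, -0.0, -1.0]]
force: [0.7, 0.3, -3.7]
opening: 0.5
grasp_force: 41.7
```

Request:
send_rows(series=[[0, 0, 0, 0, 0, 0, 0.2], [0, 0, 0, 0, 0, 0, 0.2], [0, 0, 0, 0, 0, 0, 0.2]])

```text
time: 5.63
position: [0.4565, -0.1049, 0.1559]
orientation: [[-0.002, 1.0, -0.0], [1.0, 0.002, 0.0], [0.0, -0.0, -1.0]]
force: [0.5, 0.6, -2.9]
opening: 0.501
grasp_force: 41.7
```

Run:
```python
from h import *
s=r.observe();print(s["position"],np.round(s["orientation"],4).tolist())
W=grab("wrist");P=np.array([.457,-.0163,.0975]);u,v=map(int,proj(W,P));print(u,v)
x0,y0=max(u-60,0),max(v-60,0)
t=cv2.resize(W["pixels"][y0:y0+120,x0:x0+120],None,fx=5,fy=5,interpolation=cv2.INTER_CUBIC)
np.savez("w.npz",p=W["position"],R=W["rotation"],px=W["pixels"])
print("crop origin",x0,y0);cv2.imwrite("pics/f.png",t[:,:,::-1])
for z in(.0975,.0875,.075): print(z,(np.array(proj(W,[.457,-.0163,z]))-[x0,y0]+.5)*5)
```

```text
[ 0.45647546 -0.10489027  0.15585215] [[-0.0017, 1.0, -0.0], [1.0, 0.0017, 0.0002], [0.0002, -0.0, -1.0]]
263 81
crop origin 203 21
0.0975 [305.66664006 305.39942832]
0.0875 [305.10651835 308.41526042]
0.075 [304.48332637 311.77067833]
```

View pics/f.png

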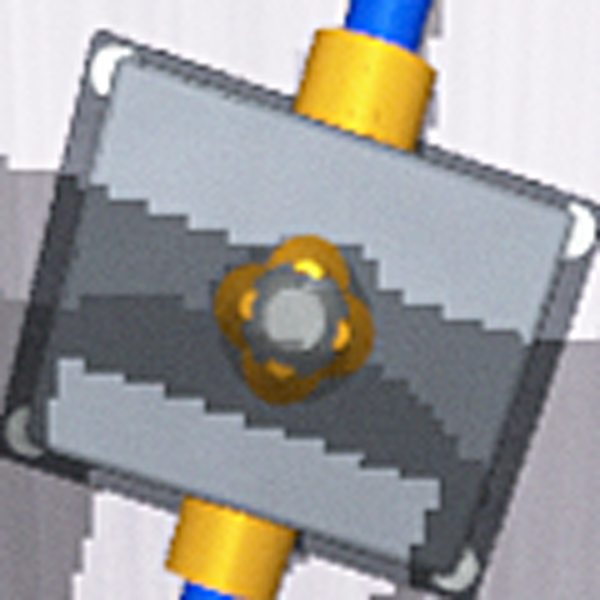

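The tip sits in the crop at (295,317), which is full-image pixel (261.5,83.9). The catches are centred at (294,320).

Run:
```python
from h import *
s=r.observe();p=np.array(s["position"]);W=grab("wrist")
for (a,b,z) in((295,317,.0975),(294,320,.0875)):
    q=onplane(W,203+a/5-.5,21+b/5-.5,z);print(q,"from tcp",q-p)
h=cv2.cvtColor(W["pixels"],cv2.COLOR_RGB2HSV);m=cv2.inRange(h,(110,120,40),(130,255,255));m[:240]=0
c=max(cv2.findContours(m,cv2.RETR_CCOMP,cv2.CHAIN_APPROX_NONE)[0],key=cv2.contourArea);x=cv2.fitEllipse(cv2.convexHull(c));q2=onplane(W,*x[0],p[2]+.0106);print("coil",q2-p,"go",q-q2)
```

```text
[ 0.45577448 -0.01766833  0.0975    ] from tcp [-0.00068425  0.08733472 -0.0584032 ]
[ 0.45565463 -0.01773699  0.0875    ] from tcp [-0.0008041   0.08726606 -0.0684032 ]
coil [-0.00055819 -0.00338572  0.0106    ] go [-0.0002459   0.09065179 -0.0790032 ]
```

Request:
send_rows(series=[[0.08, 0, 0, 0, 0, 0, 0.2], [0.18, 0, 0, 0, 0, 0, 0.2], [0.26, 0, 0, 0, 0, 0, 0.2], [0.302, 0, 0, 0, 0, 0, 0.2], [0.302, 0, 0.04, 0, 0, 0, 0.2], [0.302, 0, 0.08, 0, 0, 0, 0.2], [0.302, 0, 0.1, 0, 0, 0, 0.2], [0.302, 0, 0.1, 0, 0, 0, 0.2]])

```text
time: 6.4
position: [0.4554, -0.0149, 0.1245]
orientation: [[-0.001, 1.0, -0.003], [1.0, 0.001, 0.0], [0.0, -0.003, -1.0]]
force: [0.0, 0.4, -2.9]
opening: 0.5
grasp_force: 41.6
```

Request:
send_rows(series=[[0, 0, 0.02, 0, 0, 0, 0.2], [0, 0, 0.04, 0, 0, 0, 0.2], [0, 0, 0.06, 0, 0, 0, 0.2], [0, 0, 0.08, 0, 0, 0, 0.2], [0, 0, 0.08, 0, 0, 0, 0.2]])

```text
time: 6.82
position: [0.4561, -0.0149, 0.1007]
orientation: [[0.0, 1.0, -0.001], [1.0, -0.0, 0.001], [0.001, -0.001, -1.0]]
force: [1.2, 4.0, -4.6]
opening: 0.503
grasp_force: 41.6
```

Request:
send_rows(series=[[0.002, 0, 0.01, 0, 0, 0, 0.2], [0.003, 0, 0.02, 0, 0, 0, 0.2], [0.003, 0, 0.03, 0, 0, 0, 0.2], [0.003, 0, 0.03, 0, 0, 0, 0.2]])

```text
time: 7.15
position: [0.4562, -0.0142, 0.0923]
orientation: [[-0.0, 1.0, -0.0], [1.0, 0.0, 0.0], [0.0, -0.0, -1.0]]
force: [1.6, 3.6, -4.1]
opening: 0.502
grasp_force: 41.6
```

Request:
send_rows(series=[[0.002, 0.001, 0.01, 0, 0, 0, 0.2], [0.002, 0.001, 0.025, 0, 0, 0, 0.2], [0.002, 0.001, 0.04, 0, 0, 0, 0.2], [0.002, 0.001, 0.055, 0, 0, 0, 0.2], [0.002, 0.001, 0.062, 0, 0, 0, 0.2], [0.002, 0.001, 0.062, 0, 0, 0, 0.2]])

```text
time: 7.65
position: [0.4561, -0.0139, 0.0734]
orientation: [[0.0, 1.0, -0.001], [1.0, -0.0, -0.0], [-0.0, -0.001, -1.0]]
force: [0.2, -0.1, -3.0]
opening: 0.502
grasp_force: 41.7
```

Request:
send_rows(series=[[0, 0, 0.004, 0, 0, 0, 0.2], [0, 0, 0.008, 0, 0, 0, 0.2], [0, 0, 0.011, 0, 0, 0, 0.2], [0, 0, 0.011, 0, 0, 0, 0.2]])

```text
time: 7.98
position: [0.4566, -0.0138, 0.0709]
orientation: [[-0.0, 1.0, -0.0], [1.0, 0.0, -0.0], [-0.0, -0.0, -1.0]]
force: [0.5, -0.1, -2.6]
opening: 0.502
grasp_force: 41.7
```

Request:
send_rows(series=[[0, 0, 0.003, 0, 0, 0, 0.2], [0, 0, 0.006, 0, 0, 0, 0.2], [0, 0, 0.006, 0, 0, 0, 0.2]])

```text
time: 8.23
position: [0.4568, -0.0138, 0.0704]
orientation: [[0.0, 1.0, 0.0], [1.0, -0.0, -0.0], [-0.0, 0.0, -1.0]]
force: [-6.5, -0.3, 6.3]
opening: 0.508
grasp_force: 42.5
```

Contact came at exactly the seated height, so I'm releasing and rising.

Request:
send_rows(series=[[0, 0, 0, 0, 0, 0, 0.8], [0, 0, 0, 0, 0, 0, 0.8], [0, 0, 0, 0, 0, 0, 0.8], [0, 0, 0, 0, 0, 0, 0.8], [0, 0, 0, 0, 0, 0, 0.8]])

```text
time: 8.65
position: [0.4567, -0.0138, 0.0692]
orientation: [[0.0, 1.0, 0.0], [1.0, -0.0, -0.0], [-0.0, 0.0, -1.0]]
force: [-0.5, -0.4, 0.4]
opening: 0.799
grasp_force: 0.0
```

Request:
send_rows(series=[[0, 0, -0.04, 0, 0, 0, 0.8], [0, 0, -0.12, 0, 0, 0, 0.8], [0, 0, -0.22, 0, 0, 0, 0.8], [0, 0, -0.33, 0, 0, 0, 0.8], [0, 0, -0.4, 0, 0, 0, 0.8], [0, 0, -0.4, 0, 0, 0, 0.8]])

```text
time: 9.15
position: [0.4587, -0.014, 0.1947]
orientation: [[-0.0, 1.0, 0.009], [1.0, 0.0, -0.001], [-0.001, 0.009, -1.0]]
force: [1.1, 0.1, 0.8]
opening: 0.802
grasp_force: 0.0
```

Request:
send_rows(series=[[-0.06, 0.13, 0, 0, 0, 0, 0.8], [-0.12, 0.26, 0, 0, 0, 0, 0.8], [-0.18, 0.38, 0, 0, 0, 0, 0.8], [-0.23, 0.5, 0, 0, 0, 0, 0.8], [-0.27, 0.6, 0, 0, 0, 0, 0.8], [-0.29, 0.66, 0, 0, 0, 0, 0.8], [-0.29, 0.66, 0, 0, 0, 0, 0.8], [-0.29, 0.66, 0, 0, 0, 0, 0.8]])

```text
time: 9.82
position: [0.6546, -0.101, 0.1873]
orientation: [[0.0, 1.0, -0.002], [1.0, -0.0, 0.001], [0.001, -0.002, -1.0]]
force: [-0.2, 0.5, -0.6]
opening: 0.804
grasp_force: 0.0
```

```bash
cat > cap.py <<'E'
from h import *
import sys
s=r.observe();p=np.array(s["position"]);W=grab("wrist");h=cv2.cvtColor(W["pixels"],cv2.COLOR_RGB2HSV)
m=cv2.inRange(h,(0,150,150),(8,255,255))|cv2.inRange(h,(174,150,150),(180,255,255))
zt=float(sys.argv[1])
for c in cv2.findContours(m,cv2.RETR_EXTERNAL,cv2.CHAIN_APPROX_NONE)[0]:
    if cv2.contourArea(c)>150:
        e=cv2.fitEllipse(c);q=onplane(W,*e[0],zt);print(cv2.boundingRect(c),e,q,q-p)
        k=p+[0,0,zt-p[2]];print("32mm px",np.subtract(proj(W,q+[.016,0,0]),proj(W,q-[.016,0,0])),np.subtract(proj(W,q+[0,.016,0]),proj(W,q-[0,.016,0])))
print(p)
E
python3 cap.py .042
python3 - <<'E'
from h import *
S=grab("scene");D=grab("side")
t=[cv2.resize(S["pixels"][135:205,230:300],None,fx=5,fy=5),cv2.resize(D["pixels"][185:255,285:355],None,fx=5,fy=5)]
cv2.imwrite("pics/g.png",np.hstack(t)[:,:,::-1])
E
```

```text
(248, 109, 36, 22) ((263.812744140625, 119.16938781738281), (19.615270614624023, 35.23810958862305), 99.71587371826172) [ 0.65576859 -0.04025002  0.042     ] [ 0.0011659   0.06072408 -0.14526985]
32mm px [3.64349729e+01 4.24272125e-03] [  0.09735905 -37.48009674]
[ 0.65460269 -0.1009741   0.18726985]
```

View pics/g.png

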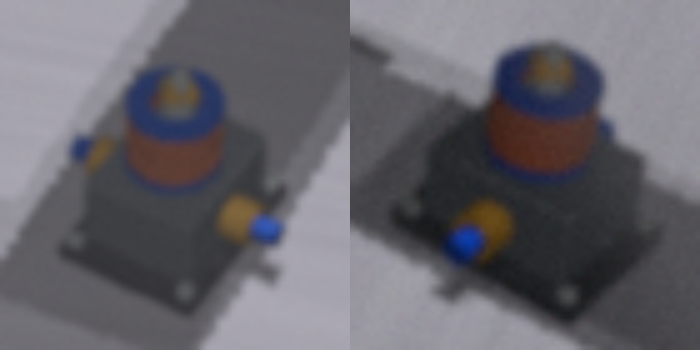

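Both views show the coil seated flat on the block. The cap mask only covered its sunlit part, so I'm loosening the brightness limit.

```bash
sed -i 's/(0,150,150)/(0,150,50)/;s/(174,150,150)/(174,150,50)/' cap.py; python3 cap.py .042
```

```text
(291, 341, 27, 20) ((304.5703125, 350.4927978515625), (16.816497802734375, 25.581281661987305), 125.07715606689453) [ 0.70382434 -0.30197718  0.042     ] [ 0.04987607 -0.20165441 -0.14730839]
32mm px [27.46077116  0.04035581] [  1.2946132  -21.43505551]
(249, 95, 36, 37) ((266.1600341796875, 112.74034881591797), (34.88731002807617, 35.99213790893555), 1.4004886150360107) [ 0.65745423 -0.03433378  0.042     ] [ 0.00350595  0.06598899 -0.14730839]
32mm px [3.64089285e+01 2.70911839e-02] [  0.2184772  -37.70297251]
(9, 66, 42, 56) ((24.833999633789062, 92.56463623046875), (36.615211486816406, 53.0721321105957), 140.96539306640625) [ 0.44940105 -0.01768802  0.042     ] [-0.20454723  0.08263475 -0.14730839]
32mm px [3.71080615e+01 2.53449257e-02] [ -9.37983597 -39.25868667]
[ 0.65394828 -0.10032277  0.18930839]
```

Request:
send_rows(series=[[0.08, 0.01, 0.05, 0, 0, 0, 0.8], [0.16, 0.01, 0.1, 0, 0, 0, 0.8], [0.22, 0.01, 0.18, 0, 0, 0, 0.8], [0.22, 0.01, 0.27, 0, 0, 0, 0.8], [0.22, 0.01, 0.3, 0, 0, 0, 0.8], [0.22, 0.01, 0.3, 0, 0, 0, 0.8], [0.22, 0.01, 0.3, 0, 0, 0, 0.8]])

```text
time: 10.6
position: [0.6576, -0.0352, 0.1003]
orientation: [[0.001, 1.0, 0.001], [1.0, -0.001, -0.0], [-0.0, 0.001, -1.0]]
force: [-0.2, 0.3, 0.7]
opening: 0.801
grasp_force: 0.0
```

```bash
python3 cap.py .042
```

```text
(239, 187, 47, 56) ((262.0476989746094, 215.264404296875), (46.098915100097656, 55.930450439453125), 179.47991943359375) [ 0.65748381 -0.02957732  0.042     ] [-9.97768696e-05  5.63177738e-03 -5.82618094e-02]
32mm px [ 4.82757439e+01 -4.88739929e-03] [ 3.33119324e-02 -4.46962545e+01]
[ 0.65758358 -0.0352091   0.10026181]
```

Request:
send_rows(series=[[0.006, 0, 0.06, 0, 0, 0, 0.8], [0.006, 0, 0.13, 0, 0, 0, 0.8], [0.006, 0, 0.18, 0, 0, 0, 0.8], [0.006, 0, 0.21, 0, 0, 0, 0.8], [0.006, 0, 0.217, 0, 0, 0, 0.8], [0.006, 0, 0.217, 0, 0, 0, 0.8], [0.006, 0, 0.217, 0, 0, 0, 0.8]])

```text
time: 11.23
position: [0.6586, -0.0333, 0.0361]
orientation: [[0.0, 1.0, 0.003], [1.0, -0.0, -0.0], [-0.0, 0.003, -1.0]]
force: [-0.3, -0.1, -0.6]
opening: 0.799
grasp_force: 0.0
```

Request:
send_rows(series=[[0, 0, 0, 0, 0, 0, 0.1], [0, 0, 0, 0, 0, 0, 0.1], [0, 0, 0, 0, 0, 0, 0.1], [0, 0, 0, 0, 0, 0, 0.1], [0, 0, 0, 0, 0, 0, 0.1], [0, 0, 0, 0, 0, 0, 0.1], [0, 0, 0, 0, 0, 0, 0.1], [0, 0, 0, 0, 0, 0, 0.1]], newtons=60)

```text
time: 11.9
position: [0.6582, -0.0331, 0.0353]
orientation: [[0.0, 1.0, 0.002], [1.0, -0.0, -0.0], [-0.0, 0.002, -1.0]]
force: [0.0, 0.5, 5.0]
opening: 0.351
grasp_force: 59.6
```

Request:
send_rows(series=[[0, 0, -0.03, 0, 0, 0, 0.1], [0, 0, -0.09, 0, 0, 0, 0.1], [0, 0, -0.18, 0, 0, 0, 0.1], [0, 0, -0.28, 0, 0, 0, 0.1], [0, 0, -0.37, 0, 0, 0, 0.1], [0, 0, -0.42, 0, 0, 0, 0.1], [0, 0, -0.42, 0, 0, 0, 0.1], [0, 0, -0.42, 0, 0, 0, 0.1]])

```text
time: 12.57
position: [0.6577, -0.033, 0.1605]
orientation: [[-0.0, 1.0, 0.001], [1.0, 0.0, -0.0], [-0.0, 0.001, -1.0]]
force: [-0.5, 0.0, -1.7]
opening: 0.353
grasp_force: 59.3
```

```bash
cat > hc.py <<'E'
from h import *
s=r.observe();p=np.array(s["position"]);W=grab("wrist","hc.png");h=cv2.cvtColor(W["pixels"],cv2.COLOR_RGB2HSV)
m=cv2.inRange(h,(0,150,40),(8,255,255))|cv2.inRange(h,(174,150,40),(180,255,255));m[:230]=0
c=max(cv2.findContours(m,cv2.RETR_EXTERNAL,cv2.CHAIN_APPROX_NONE)[0],key=cv2.contourArea);x,y,w,hh=cv2.boundingRect(c);zt=p[2]+.0067
q=p+[0,0,.0067];a=proj(W,q);ex=np.subtract(proj(W,q+[.016,0,0]),proj(W,q-[.016,0,0]));ey=proj(W,q-[0,.016,0])[1]-proj(W,q+[0,.016,0])[1]
print((x,y,w,hh),"exp",a,ex[0],ey)
cc=(x+w/2-.5,y+hh-.5-ey/2);cap=onplane(W,*cc,zt);print("cap",cap-p,"tcp",p)
E
python3 hc.py
```

```text
(229, 230, 65, 79) exp (np.float64(262.6012429606871), np.float64(280.40693963525086)) 68.94406137181772 59.058643677529375
cap [-0.0007433   0.00077772  0.0067    ] tcp [ 0.65774334 -0.03296246  0.16050794]
```

View pics/hc.png

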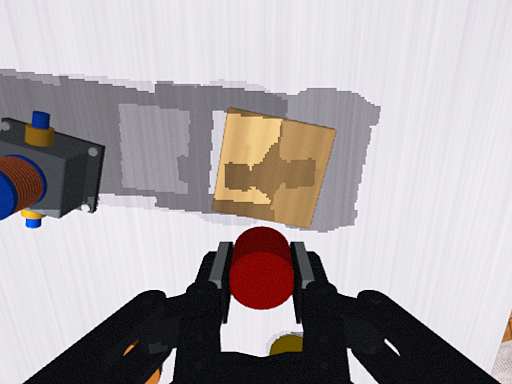

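The cap is held squarely, with its top between pixel columns 229 and 294 and its lower edge at row 308. I'm moving it above the stem.

Request:
send_rows(series=[[0.005, -0.08, 0, 0, 0, 0, 0.1], [0.01, -0.2, 0, 0, 0, 0, 0.1], [0.02, -0.32, 0, 0, 0, 0, 0.1], [0.03, -0.44, 0, 0, 0, 0, 0.1], [0.04, -0.55, 0, 0, 0, 0, 0.1], [0.05, -0.63, 0, 0, 0, 0, 0.1], [0.05, -0.671, 0, 0, 0, 0, 0.1], [0.05, -0.671, 0, 0, 0, 0, 0.1]], newtons=80)

```text
time: 13.28
position: [0.4537, -0.0177, 0.1581]
orientation: [[-0.0, 1.0, -0.004], [1.0, 0.0, 0.0], [0.0, -0.004, -1.0]]
force: [-0.1, -0.4, -0.6]
opening: 0.345
grasp_force: 79.1
```

Request:
send_rows(series=[[0, 0, 0.03, 0, 0, 0, 0.1], [0, 0, 0.07, 0, 0, 0, 0.1], [0, 0, 0.1, 0, 0, 0, 0.1], [0, 0, 0.11, 0, 0, 0, 0.1], [0, 0, 0.11, 0, 0, 0, 0.1], [0, 0, 0.11, 0, 0, 0, 0.1]])

```text
time: 13.78
position: [0.4565, -0.018, 0.1267]
orientation: [[0.0, 1.0, -0.001], [1.0, -0.0, 0.0], [0.0, -0.001, -1.0]]
force: [0.1, -0.5, -0.5]
opening: 0.346
grasp_force: 79.1
```

Request:
send_rows(series=[[0, 0, 0.008, 0, 0, 0, 0.1], [0, 0, 0.016, 0, 0, 0, 0.1], [0, 0, 0.024, 0, 0, 0, 0.1], [0, 0, 0.03, 0, 0, 0, 0.1], [0, 0, 0.03, 0, 0, 0, 0.1]])

```text
time: 14.2
position: [0.4563, -0.0179, 0.1179]
orientation: [[-0.0, 1.0, 0.0], [1.0, 0.0, 0.0], [0.0, 0.0, -1.0]]
force: [-0.2, -0.2, 0.9]
opening: 0.346
grasp_force: 79.2
```

Request:
send_rows(series=[[0, 0, 0.004, 0, 0, 0, 0.1], [0, 0, 0.008, 0, 0, 0, 0.1], [0, 0, 0.012, 0, 0, 0, 0.1], [0, 0, 0.012, 0, 0, 0, 0.1]])

```text
time: 14.53
position: [0.4564, -0.0172, 0.1145]
orientation: [[-0.0, 1.0, 0.0], [1.0, 0.0, 0.002], [0.002, 0.0, -1.0]]
force: [-0.3, 5.1, 2.4]
opening: 0.345
grasp_force: 79.5
```

Request:
send_rows(series=[[0, 0, 0.003, 0, 0, 0, 0.1], [0, 0, 0.006, 0, 0, 0, 0.1], [0, 0, 0.008, 0, 0, 0, 0.1], [0, 0, 0.008, 0, 0, 0, 0.1]])

```text
time: 14.87
position: [0.4567, -0.0171, 0.1129]
orientation: [[-0.001, 1.0, 0.001], [1.0, 0.001, 0.002], [0.002, 0.001, -1.0]]
force: [-1.2, 6.9, 6.5]
opening: 0.344
grasp_force: 79.9
```

The side force is +y, so I'm easing 1.2 mm that way before pressing further.

Request:
send_rows(series=[[0.002, 0, 0, 0, 0, 0, 0.1], [0.004, 0, 0, 0, 0, 0, 0.1], [0.004, 0, 0, 0, 0, 0, 0.1]])

```text
time: 15.12
position: [0.4567, -0.0166, 0.1129]
orientation: [[-0.0, 1.0, 0.001], [1.0, 0.0, 0.0], [0.0, 0.001, -1.0]]
force: [-2.2, 2.7, 5.8]
opening: 0.345
grasp_force: 79.9
```

Request:
send_rows(series=[[0, 0, 0.003, 0, 0, 0, 0.1], [0, 0, 0.006, 0, 0, 0, 0.1], [0, 0, 0.006, 0, 0, 0, 0.1]])

```text
time: 15.37
position: [0.457, -0.0166, 0.1117]
orientation: [[-0.0, 1.0, 0.002], [1.0, 0.0, 0.0], [0.0, 0.002, -1.0]]
force: [-2.3, 2.9, 8.9]
opening: 0.343
grasp_force: 80.4
```

Request:
send_rows(series=[[0.002, -0.001, 0.004, 0, 0, 0, 0.1], [0.002, -0.001, 0.008, 0, 0, 0, 0.1], [0.002, -0.001, 0.008, 0, 0, 0, 0.1]])

```text
time: 15.62
position: [0.4566, -0.0162, 0.109]
orientation: [[-0.0, 1.0, 0.002], [1.0, 0.0, -0.0], [-0.0, 0.002, -1.0]]
force: [-1.0, 1.5, 3.7]
opening: 0.347
grasp_force: 79.8
```

Request:
send_rows(series=[[0, 0, 0.003, 0, 0, 0, 0.1], [0, 0, 0.006, 0, 0, 0, 0.1], [0, 0, 0.006, 0, 0, 0, 0.1]])

```text
time: 15.87
position: [0.4557, -0.0163, 0.1053]
orientation: [[-0.0, 1.0, -0.001], [1.0, 0.0, -0.0], [-0.0, -0.001, -1.0]]
force: [1.4, 0.4, -2.0]
opening: 0.346
grasp_force: 82.1
```

The force passed its peak, fell, and turned to a downward tug, so the catches have clicked. I'm pressing on until the cap meets the coil.

Request:
send_rows(series=[[0, 0, 0.003, 0, 0, 0, 0.1], [0, 0, 0.006, 0, 0, 0, 0.1], [0, 0, 0.006, 0, 0, 0, 0.1]])

```text
time: 16.12
position: [0.456, -0.0163, 0.1044]
orientation: [[0.0, 1.0, -0.0], [1.0, -0.0, -0.0], [-0.0, -0.0, -1.0]]
force: [-1.1, 0.2, 1.2]
opening: 0.345
grasp_force: 82.8
```

Request:
send_rows(series=[[0, 0, 0.002, 0, 0, 0, 0.1], [0, 0, 0.004, 0, 0, 0, 0.1], [0, 0, 0.004, 0, 0, 0, 0.1]])

```text
time: 16.37
position: [0.4561, -0.0163, 0.1043]
orientation: [[0.0, 1.0, 0.0], [1.0, -0.0, -0.0], [-0.0, 0.0, -1.0]]
force: [-5.6, 0.4, 10.9]
opening: 0.346
grasp_force: 83.7
```

Request:
send_rows(series=[[0, 0, 0.002, 0, 0, 0, 0.1], [0, 0, 0.002, 0, 0, 0, 0.1], [0, 0, 0.002, 0, 0, 0, 0.1]])

```text
time: 16.62
position: [0.4561, -0.0163, 0.1043]
orientation: [[-0.0, 1.0, 0.0], [1.0, 0.0, -0.0], [-0.0, 0.0, -1.0]]
force: [-8.4, 0.4, 14.0]
opening: 0.345
grasp_force: 84.1
```

The cap has stopped hard at 0.1043, which is the expected home height. I'm easing the push back to about 10–11 N.

Request:
send_rows(series=[[0, -0.001, -0.001, 0, 0, 0, 0.1], [0, -0.001, -0.001, 0, 0, 0, 0.1], [0, -0.001, -0.001, 0, 0, 0, 0.1], [0, -0.001, -0.001, 0, 0, 0, 0.1], [0, -0.001, -0.001, 0, 0, 0, 0.1]])

```text
time: 17.03
position: [0.456, -0.0163, 0.1043]
orientation: [[-0.0, 1.0, 0.001], [1.0, 0.0, -0.0], [-0.0, 0.001, -1.0]]
force: [-4.7, 0.3, 10.6]
opening: 0.342
grasp_force: 83.8
```

Run:
```python
from h import *
S=grab("scene");D=grab("side")
t=[cv2.resize(S["pixels"][110:210,220:320],None,fx=4,fy=4),cv2.resize(D["pixels"][160:260,275:375],None,fx=4,fy=4)]
cv2.imwrite("pics/z.png",np.hstack(t)[:,:,::-1]);s=r.observe();print(s["force"],s["position"],s["time"])
```

```text
[-5.49245523  0.52798531 11.35257034] [ 0.45602616 -0.01632855  0.10431891] 17.1333
```

View pics/z.png

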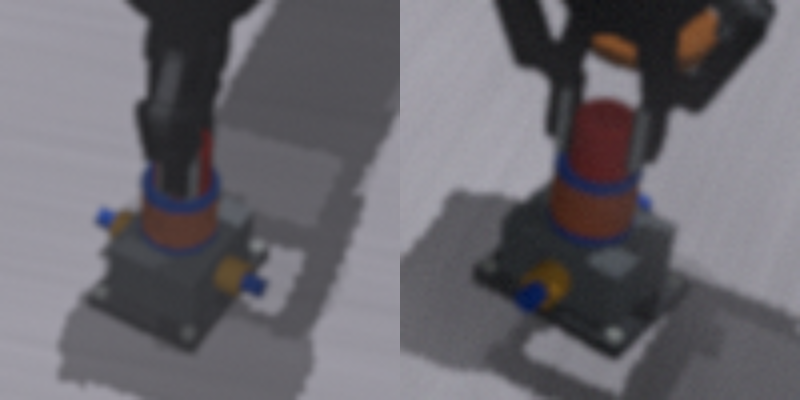

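The cap sits flush on the coil, the coil is flat on the block, and the push is holding at about 11 N.

```bash
python3 -c "
from cell import r
print(r.hand_in())"
```

```text
the job is handed in; nothing more can be done
None
```

The job is handed in at 17 s: the copper coil sits flat on the valve block, the red cap clicked and is fully home on the coil, and the arm is still gripping it with about 11 N of downward push; no verdict came back.

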